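# Clear the deck and pull the blank cassette

### The arm

A 6-joint arm with a two-finger parallel gripper is mounted at the origin on the work surface. World frame = base frame: x ahead of the robot, y to its left, z up, the work surface at z = 0. Lengths are in m, angles in rad, forces in N, time in s.
With the tool pointing down it reaches from about 0.3 to 0.775 m from the base axis. Payload 14.6 kg.
Tool frame: the origin (TCP) lies between the finger pads; the fingertips stand ctrl.tip_extent ahead of it and the grasp point (between the pads) lies 3 mm ahead of it (ctrl.tip_extent is the distance from the TCP to the fingertips, in m); z points along the fingers, y is the line along which they close (so a half turn about z gives the same grasp; the last joint's range is limited). The gripper opens to 94 mm and grips with 3 to 60 N. Pads are 16 mm wide; open, the fingers measure 119 mm over their backs; the gripper's body (75 mm by 177 mm) begins 78 mm behind the grasp point.
Start: joints at [1.066, 0.3, 1.521, -0, 1.321, -0.067], TCP at [0.233, 0.498, 0.227] pointing down, gripper open.
Joint ranges: [-3.03, 3.03], [-0.79, 2.21], [0.23, 2.52], [-1.04, 4.18], [0, 3.07], [-2.55, 2.55]. Speed limits (rad/s): [2.22, 2.22, 2.57, 3.14, 3.14, 3.14].

### API

Orientations are given as [roll, pitch, yaw] about the fixed x, y, z axes, in that order (R = Rz(yaw) Ry(pitch) Rx(roll)).
In Python, from station import ctrl gives the robot as it stands.
- The arm moves only by the tool shift_gripper, called after "Emit:" as name(argument=value, ...) on one line, values as JSON. Schema: {"type":"object","properties":{"deltas":{"type":"array","items":{"type":"number"},"minItems":6,"maxItems":60},"finger_gap":{"type":"number"},"grip_force":{"type":"number"},"only":{"type":"string"},"quiet":{"type":"boolean"},"lines":{"type":"string"}},"required":["deltas"],"additionalProperties":false}. deltas is one flat list of numbers that holds 1 to 10 rows one after another, with no inner brackets; each row has 6 numbers: dx, dy, dz in shares of the most that a row can go, 1 being 50 mm, then a rotation vector rx, ry, rz in units of 0.25 rad; each row shifts and turns the commanded pose from where the row before left it, along the tool's axes as they then stand; what a row does not reach is not made up. A row lasts 1/10 s, in which the tool goes at most 0.05 m and 0.15 rad, less where a joint would pass 70% of its speed; a pose out of reach is approached as far as the arm can. finger_gap is the finger opening in m, set as the call begins (left out keeps the last). The fingers move at their own pace and stop on an object; grip_force is the grip in N (left out, the last holds). Time passes only in rows, so rows that do not move let the fingers close. The tool returns the time, the measured TCP pose, the force, the opening and the grip force at its end. only (a regular expression) keeps the lines of the reply that match it, lines (a string "A,B") keeps lines A to B, and quiet returns only ok. Input that does not fit is refused with a message, and nothing moves.
- ctrl.get_obs(): the state, without advancing time (a new reading comes with each control period).
- ctrl.camera(name): name is "scene" or "side" or "wrist"; returns a dict with "pixels" (420x560x3 uint8, blue, green, red), "fx", "fy", "cx", "cy" (pixels), "extrinsics" (4x4, takes a point from camera to world coordinates). Camera axes: x right, y up, looking along -z (the intrinsics and any distortion apply to the point x, -y, -z); pixel columns grow to the right and rows downward; lengths in m; the calibration is good to about 2 mm. A picture is of the moment at which its call begins. There is no depth.
- ctrl.hand_in(): hands the job in; it is judged then, once.
The state is a dict: "time_s": time; "qpos": joint angles; "joint_vel": joint speeds; "tau": joint torques, N m; "ee_pos": TCP position; "eef_rot": TCP orientation; "force": force on the tool from outside, world axes, zero at the start; "moment": the same for the moment, N m; "grip_width": finger opening in m; "grip_force": force on a finger pad.
Only numpy, scipy, OpenCV 4.12 (cv2) and the standard library are available. Lean on these libraries where they do the work, as an engineer would, in place of code of your own. Each camera call takes 0.05 s, during which the arm holds its last target. There are 200 camera calls.

### The job

Take the scraper block and use it to wipe the three brass chips off the loader deck into the black catch tray in front of it, then stand the scraper back on the bench, base down. Then pinch the two orange side catches of the blue cassette together, pull the cassette straight up out of its well and finish while still holding it by the pinched catches, still and level, with its underside at least 4 cm above the deck. Only the scraper may touch the chips, not the gripper, and leave the tape roll, the bottle and the tumbler of sticks where they are.

Things in the scene. Friction and masses are not known exactly. Their poses are not given: they have to be found in the camera images.
- dock: White loader dock fixed to the bench, 160 mm (its x) by 222 mm (its y), flat deck on top 50 mm above the bench. Origin on the bench; the deck spans x -75..+85 and y -107..+115 mm from it. The black catch tray is joined to its front (-x) side, x -155..-75, y -107..-3, rim 30 mm above the bench. Upright; its yaw and place vary.
- deck (a point): Point on the deck surface in the chip lane, at dock x 0, y -55 mm, 50 mm above the bench; axes as the dock. The grey lane runs along the dock's x over the whole deck (x -75..+85 mm from this point), 92 mm wide between two low aluminium fences (5 mm high, 6 mm wide). Its front end at x -75 is open and drops into the catch tray; its rear end at x +85 is open too.
- tray (a point): Centre of the catch tray's inner floor, 8 mm above the bench; axes as the dock. Inside 76 mm (x -38..+38, the +x side being the deck's front wall) by 96 mm (y), walls 22 mm above the floor.
- well (a point): Centre of the mouth of the cassette's well, level with the deck (dock x 0, y +60 mm); axes as the dock. Mouth 59 mm (x) by 64 mm (y), 40 mm deep. Along both y sides a fixed lip 8 mm thick retains the barbs of the catches. The deck is flat for at least 57 mm from this point along -y (fence beyond, 5 mm high); along +y it ends 55 mm from it.
- cassette: Blue cassette, upright in the well, axes as the dock. Origin: centre of its underside, 40 mm below the deck; 56 (x) by 40 (y) by 75 mm high, 35 mm of it above the deck; at both x ends guide cheeks 62 mm wide in y, up to 3 mm above the deck. 160 to 250 g in all. Locked down while a catch is out; with both in, it slides straight up with 1 mm play.
- catch_left_pad (a point): Middle of the outer face of the orange +y catch: a flat thumb plate, 24 mm wide (x), from 4 to 32 mm above the deck, this point 18 mm above it. The two outer faces are 62 mm apart at rest, 50 mm fully pinched (pinch along the cassette's y). It is carried by the cassette.
- catch_right_pad (a point): The same on the orange -y catch.
- catch_left (a joint): Inward travel of the +y catch: 0 out (latched), 0.006 m at its firm stop. Spring 3 N at 0, 6.6 N at the stop; the barb clears the lip from about 0.0045 m.
- catch_right (a joint): Inward travel of the -y catch, likewise.
- scraper: Scraper block standing on the bench, 110 to 180 g, the same front and back. Origin at the centre of its underside. Black sole with steel faces 26 mm (its x) by 80 mm (its y), 14 mm high; on it a wooden rib to grip across x, 20 mm (x) by 56 mm (y), from 14 to 52 mm above the underside. Wipe along its x, with its y across the lane.
- chip1: Brass chip 16 by 14 by 7 mm, 13 g, lying flat in the deck's lane; origin at the centre of its underside. Lies 46 to 56 mm from deck towards the tray (-x).
- chip2: Brass chip of the same size, 8 to 20 mm from deck towards -x.
- chip3: Brass chip of the same size, 16 to 24 mm from deck towards +x.
- tape: Bystander: roll of green tape lying flat, 68 mm across, 26 mm high, origin under its centre. It stands on one side of the dock, the scraper on the other; which is which varies.
- resin: Bystander: amber bottle, 52 mm across, 130 mm high, origin under its centre, at the far left.
- sticks: Bystander: clear tumbler with wooden sticks, 76 mm across, 160 mm high with the sticks, origin under its centre, at the far right.

How it is judged:
On the way, in this order (a step that is already met when the one before it is completed fails the run):
1. the three chips lie in the catch tray, the cassette still seated (x of chip1 in the frame of tray between -0.04 and 0.04 m and y of chip1 in the frame of tray between -0.05 and 0.05 m and z of each of chip1, chip2, chip3 in the frame of tray below 0.022 m and x of chip2 in the frame of tray between -0.04 and 0.04 m and y of chip2 in the frame of tray between -0.05 and 0.05 m and x of chip3 in the frame of tray between -0.04 and 0.04 m and y of chip3 in the frame of tray between -0.05 and 0.05 m and z of cassette in the frame of well below -0.035 m), for 0.2 s.
2. the scraper stands on the bench, let go, the cassette still seated (height (world z) of scraper below 0.005 m and angle between scraper's own z axis and vertical below 0.15 rad and linear speed of scraper below 0.02 m/s and contact force between the fingers and scraper below 0.1 N and z of cassette in the frame of well below -0.035 m), for 0.2 s.
3. both catches are pinched by the fingers while the cassette is still in its well (value of joint each of catch_left, catch_right above 0.004 m and contact force between the fingers and cassette above 2 N and z of cassette in the frame of well below -0.02 m), for 0.05 s.
At the end, for the whole second after the job is handed in: The fingers hold the cassette by both catches (each in over 4 mm, over 2 N), underside over 35 mm above the deck, off the dock, within 0.2 rad of upright, under 0.03 m/s. The chips lie in the tray; the scraper stands let go on the bench, within 0.15 rad of upright (x of chip1 in the frame of tray between -0.04 and 0.04 m and y of chip1 in the frame of tray between -0.05 and 0.05 m and z of each of chip1, chip2, chip3 in the frame of tray below 0.022 m and x of chip2 in the frame of tray between -0.04 and 0.04 m and y of chip2 in the frame of tray between -0.05 and 0.05 m and x of chip3 in the frame of tray between -0.04 and 0.04 m and y of chip3 in the frame of tray between -0.05 and 0.05 m and height (world z) of scraper below 0.005 m and angle between scraper's own z axis and vertical below 0.15 rad and linear speed of scraper below 0.02 m/s and contact force between the fingers and scraper below 0.1 N and z of cassette in the frame of well above 0.035 m and value of joint each of catch_left, catch_right above 0.004 m and contact force between the fingers and catch_left above 2 N and contact force between the fingers and catch_right above 2 N and contact force between cassette and dock below 0.05 N and angle between cassette's own z axis and vertical below 0.2 rad and linear speed of cassette below 0.03 m/s); the arm keeps its last pose, push and grip.
It fails at once if the gripper or arm touches a chip (contact force between any of the fingers, the arm and chip1 above 0.3 N or contact force between any of the fingers, the arm and chip2 above 0.3 N or contact force between any of the fingers, the arm and chip3 above 0.3 N).
It fails at once if the tape, bottle or tumbler is moved more than 25 mm or tipped (distance of any of tape, resin, sticks from where it was at the start of the episode above 0.025 m or angle between any of tape, resin, sticks's own z axis and vertical above 0.3 rad).
It also fails if it takes over 64 s, if anything falls off the work surface, if the arm or the gripper's body presses on something with over 40 N, if the wrist force passes 120 N, or if a joint passes its speed limit or range.

## Working session

There is one attempt and no reset: what is moved stays moved. The work goes in short steps, Python scripts to look and compute and a tool call to move; the robot and the scene stay as the last step left them, time stands still between calls to the robot, and variables do not carry over. Pictures are saved under pics/ and viewed, at most 10 in all, crops included, and the job is handed in when it is done.

```bash
mkdir -p pics; ls; python3 - <<'E'
from station import ctrl
import cv2
print(ctrl.get_obs(), ctrl.tip_extent)
for n in ("scene","side"):
    c=ctrl.camera(n); cv2.imwrite(f"pics/{n}0.png",c["pixels"]); print(n,{k:v for k,v in c.items() if k!="pixels"})
E
```

```text
pics
station.py
{'time_s': 0.0, 'qpos': array([ 1.06641808e+00,  3.00493368e-01,  1.52155351e+00, -1.56718626e-05,
        1.32071805e+00, -6.66275428e-02]), 'joint_vel': array([ 0.00061381,  0.0006956 , -0.000106  ,  0.00127407, -0.00108946,
       -0.00098907]), 'tau': array([ 6.97115302e-04, -5.31828153e+01, -3.52729511e+01,  7.08051352e-02,
        2.45550263e-02, -1.39454842e-04]), 'ee_pos': array([0.23305459, 0.49792684, 0.22688577]), 'eef_rot': array([-3.14042196e+00, -6.29023248e-05,  2.70384580e+00]), 'force': array([-0.14170771, -0.19862081, -0.23123275]), 'moment': array([0.00805226, 0.01032795, 0.01488855]), 'grip_force': 0.0, 'grip_width': 0.09409941942320169} 0.022
scene {'fx': 466.3636593420402, 'fy': 466.3636593420402, 'cx': 283.0240131139957, 'cy': 209.27196700297517, 'extrinsics': array([[-0.51913072, -0.64799045,  0.55732546,  1.08620648],
       [ 0.85453688, -0.38097193,  0.35302564,  0.31766379],
       [-0.01643189,  0.65952162,  0.75150597,  0.76426975],
       [ 0.        ,  0.        ,  0.        ,  1.        ]])}
side {'fx': 490.35458072805017, 'fy': 490.35458072805017, 'cx': 278.14698846120893, 'cy': 211.4326960131441, 'extrinsics': array([[ 0.97762475,  0.10750335, -0.18081169,  0.39442607],
       [-0.20947022,  0.57633145, -0.7899141 , -0.85783896],
       [ 0.01928905,  0.81011424,  0.58595465,  0.70658772],
       [ 0.        ,  0.        ,  0.        ,  1.        ]])}
```

View pics/scene0.png

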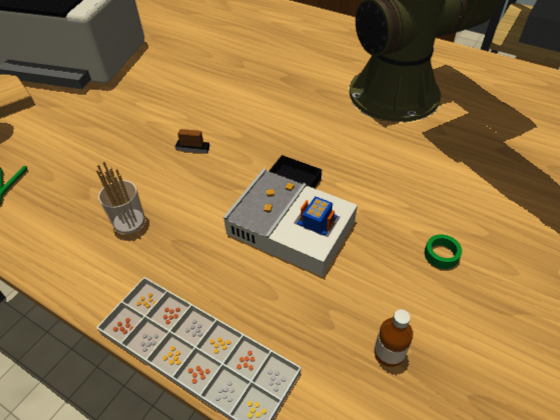

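View pics/side0.png

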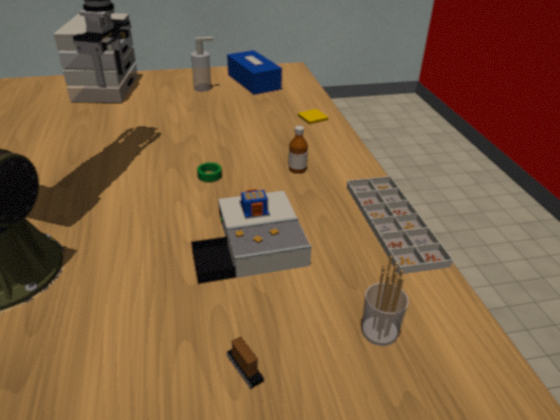

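The scene view shows the dock at about (290,220), the scraper at (192,140), the tape at (443,251), the bottle at (395,338) and the tumbler at (124,208). The side view shows the dock at (260,235) and the scraper at (245,361). I'll enlarge both.

```bash
python3 - <<'E'
import cv2,numpy as np
a=cv2.imread("pics/scene0.png");b=cv2.imread("pics/side0.png")
r=lambda i,x,y,w,h,k:cv2.resize(i[y:y+h,x:x+w],None,fx=k,fy=k,interpolation=cv2.INTER_CUBIC)
cv2.imwrite("pics/a.png",r(a,170,125,200,150,4))
m=np.zeros((600,800,3),np.uint8)
m[:440,:520]=r(b,190,180,130,110,4)
m[:300,530:770]=r(b,215,330,60,75,4)
cv2.imwrite("pics/b.png",m)
E
```

```text
(no output)
```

View pics/a.png

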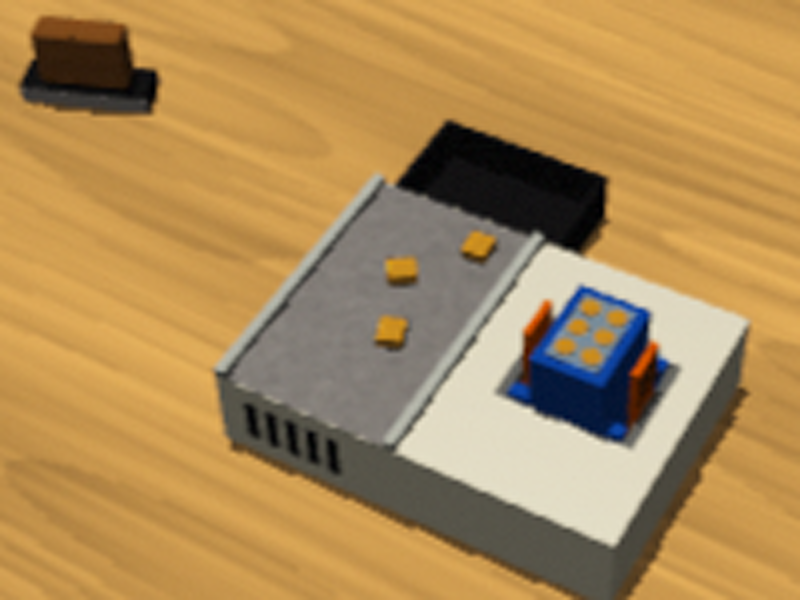

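View pics/b.png

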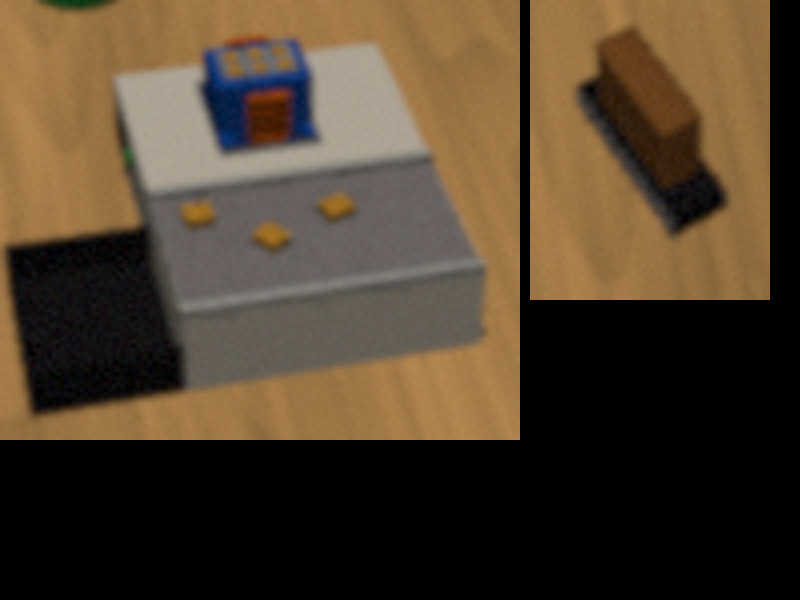

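The crops are clear. Dock corners, cassette top, scraper rib and chips are all readable, so I'll fit the poses using both cameras.

```bash
cat > h.py <<'E'
import numpy as np
from scipy.optimize import least_squares
C={"scene":(466.36366,283.0240,209.27197,np.array([[-0.51913072,-0.64799045,0.55732546,1.08620648],[0.85453688,-0.38097193,0.35302564,0.31766379],[-0.01643189,0.65952162,0.75150597,0.76426975],[0,0,0,1]])),
"side":(490.35458,278.14699,211.43270,np.array([[0.97762475,0.10750335,-0.18081169,0.39442607],[-0.20947022,0.57633145,-0.7899141,-0.85783896],[0.01928905,0.81011424,0.58595465,0.70658772],[0,0,0,1]]))}
def proj(n,P):
    f,cx,cy,E=C[n]; p=(np.asarray(P)-E[:3,3])@E[:3,:3]
    return np.c_[cx+f*p[:,0]/-p[:,2], cy-f*p[:,1]/-p[:,2]]
def ray(n,uv,z):
    f,cx,cy,E=C[n]; d=E[:3,:3]@np.array([(uv[0]-cx)/f,-(uv[1]-cy)/f,-1]); o=E[:3,3]
    return o+d*(z-o[2])/d[2]
def place(q,P):
    P=np.asarray(P)/1000.; c,s=np.cos(q[2]),np.sin(q[2])
    return np.c_[q[0]+c*P[:,0]-s*P[:,1], q[1]+s*P[:,0]+c*P[:,1], P[:,2]]
def fit(obs,q0):
    def r(q): return np.concatenate([(proj(n,place(q,[p for p,_ in L]))-np.array([u for _,u in L])).ravel() for n,L in obs.items()])
    s=least_squares(r,q0,loss="soft_l1"); return s.x,r(s.x).reshape(-1,2)
E
python3 - <<'E'
from h import *
np.set_printoptions(precision=4,suppress=True)
A=lambda u,v:(170+(u+.5)/4-.5,125+(v+.5)/4-.5)
B=lambda u,v:(190+(u+.5)/4-.5,180+(v+.5)/4-.5)
S=lambda u,v:(215+(u-529.5)/4-.5,330+(v+.5)/4-.5)
dock={"scene":[((85,-107,55),A(218,373)),((85,115,50),A(614,545)),((-75,115,50),A(748,322)),((-75,-107,55),A(378,178)),((85,-6,55),A(392,445)),((-75,-6,55),A(540,236)),((-155,-107,30),A(449,122)),((-155,-3,30),A(606,180)),((-28,40,85),A(582,287)),((-28,80,85),A(650,312)),((28,80,85),A(605,383)),((28,40,85),A(530,355))],
"side":[((85,-107,55),B(483,266)),((-75,-107,55),B(180,305)),((-75,115,50),B(118,75)),((85,115,50),B(377,43)),((-155,-107,30),B(33,412)),((-155,-3,30),B(8,246)),((-28,40,85),B(213,83)),((28,40,85),B(310,72)),((28,80,85),B(298,40)),((-28,80,85),B(203,50))]}
q,r=fit(dock,[.5,0,.1]);print("dock",q);print(r.T)
scr={"scene":[((10,28,52),A(130,47)),((-10,28,52),A(125,24)),((10,-28,52),A(33,40)),((-10,-28,52),A(36,17)),((13,-40,0),A(22,98)),((13,40,0),A(153,112)),((-13,40,14),A(157,70))],
"side":[((10,28,52),S(633,28)),((-10,28,52),S(598,42)),((10,-28,52),S(697,108)),((-10,-28,52),S(662,130)),((-13,-40,0),S(678,236)),((13,-40,14),S(725,190)),((-13,40,14),S(578,90))]}
s,r=fit(scr,[.4,-.3,.5]);print("scraper",s);print(r.T)
c,sn=np.cos(q[2]),np.sin(q[2]);R=np.array([[c,-sn],[sn,c]])
for a,b in (((479,246),(198,214)),((402,270),(271,236)),((391,332),(337,206))):
    for w in (ray("scene",A(*a),.0535),ray("side",B(*b),.0535)): print("chip wrt dock",(w[:2]-q[:2])@R)
for n,uv in (("scene",(443,252)),("scene",(128,222)),("scene",(394,352))): print(ray(n,uv,.01))
E
```

```text
dock [ 0.5489 -0.005   0.0447]
[[ -1.0046   0.3522   0.4973  -0.6519  -0.802   -0.1402  -0.6062   0.4025
   -0.4597   0.8974  -0.267   -0.35     1.037    0.7996  -0.9828  -0.4626
   -1.4867  -1.1269   0.7382   0.9464  -0.1494  -0.2208]
 [ -0.8541   0.6937  -0.4572  -1.1883  -0.1586  -0.3596  -0.4363  -0.5322
   -1.0243  -0.2942   1.3839   0.869   -1.2046   0.8407  -0.4144  -0.7692
  -10.3408  -0.9059   0.4246  -0.023   -1.5148  -1.0084]]
scraper [ 0.461  -0.3395  0.3962]
[[-3.061   0.4081 -1.5572  0.1627  0.1154 -1.1672 -0.2609 -0.0361 -1.5564
   1.9982  0.2108 -0.9272  0.5953 -0.735 ]
 [-1.0706 -0.6685 -1.2898 -0.8356  1.0588  0.4144 -0.3876 -2.3601 -0.5933
   0.3794  0.6692  0.0882 -1.2741 -1.9744]]
chip wrt dock [-0.0538 -0.0311]
chip wrt dock [-0.053  -0.0321]
chip wrt dock [-0.0196 -0.0585]
chip wrt dock [-0.0192 -0.0592]
chip wrt dock [ 0.0207 -0.0419]
chip wrt dock [ 0.021  -0.0424]
[0.4625 0.2946 0.01  ]
[ 0.7238 -0.301   0.01  ]
[0.706  0.2916 0.01  ]
```

```bash
cat > go.py <<'E'
import sys,numpy as np
from scipy.spatial.transform import Rotation as R
from station import ctrl
x,y,z,yaw=map(float,sys.argv[1:5]); o=ctrl.get_obs()
A=R.from_euler("xyz",o["eef_rot"]); T=R.from_euler("xyz",[np.pi,0,yaw])
print("at",o["ee_pos"].round(4),o["eef_rot"].round(4),"f",o["force"].round(2))
d=np.array([x,y,z])-o["ee_pos"]
print("rot first:",(A.inv()*T).as_rotvec().round(4),"then trans",T.inv().apply(d).round(4)," trans in present axes",A.inv().apply(d).round(4))
E
python3 go.py 0.461 -0.34 0.22 1.967
```

```text
at [0.2331 0.4979 0.2269] [-3.1405e+00 -1.0000e-04  2.7038e+00] f [-0.68 -0.02  0.56]
rot first: [-1.000e-03  3.000e-04  7.368e-01] then trans [-0.861  -0.1131  0.0069]  trans in present axes [-0.5617 -0.6623  0.0076]
```

Careful with the scale: shifts go in shares of 50 mm and turns go in units of 0.25 rad. That gives: -0.04 m is -0.8, -0.005 m is -0.1, 0.147 rad is 0.588.

Emit:
shift_gripper(deltas=[0, 0, 0, 0, 0, 0.588, 0, 0, 0, 0, 0, 0.588, 0, 0, 0, 0, 0, 0.588, 0, 0, 0, 0, 0, 0.588, 0, 0, 0, 0, 0, 0.588, -0.8, -0.1, 0, 0, 0, 0, -0.8, -0.1, 0, 0, 0, 0, -0.8, -0.1, 0, 0, 0, 0, -0.8, -0.1, 0, 0, 0, 0, -0.8, -0.1, 0, 0, 0, 0], finger_gap=0.07)

```text
time_s: 1.1
ee_pos: [0.2876, 0.3025, 0.2272]
eef_rot: [-3.141, 0.0, 1.969]
force: [0.7, -0.9, 0.8]
grip_width: 0.0702
grip_force: 0.0
```

Emit:
shift_gripper(deltas=[-0.8, -0.1, 0, 0, 0, 0, -0.8, -0.1, 0, 0, 0, 0, -0.8, -0.1, 0, 0, 0, 0, -0.8, -0.1, 0, 0, 0, 0, -0.8, -0.1, 0, 0, 0, 0, -0.8, -0.1, 0, 0, 0, 0, -0.8, -0.1, 0, 0, 0, 0, -0.8, -0.1, 0, 0, 0, 0, -0.8, -0.1, 0, 0, 0, 0, -0.8, -0.1, 0, 0, 0, 0])

```text
time_s: 2.1
ee_pos: [0.3966, -0.0858, 0.2274]
eef_rot: [3.142, -0.0, 1.969]
force: [0.7, 0.8, -0.0]
grip_width: 0.0697
grip_force: 0.0
```

```bash
python3 go.py 0.461 -0.34 0.22 1.967
```

```text
at [ 0.3966 -0.0858  0.2274] [ 3.1416 -0.      1.9685] f [ 0.73  0.77 -0.03]
rot first: [ 0.     -0.      0.0015] then trans [-0.2594 -0.0387  0.0074]  trans in present axes [-0.2593 -0.0391  0.0074]
```

Emit:
shift_gripper(deltas=[-0.86, -0.13, 0, 0, 0, 0, -0.86, -0.13, 0, 0, 0, 0, -0.86, -0.13, 0, 0, 0, 0, -0.86, -0.13, 0, 0, 0, 0, -0.86, -0.13, 0, 0, 0, 0, -0.86, -0.13, 0, 0, 0, 0, 0, 0, 0, 0, 0, 0, 0, 0, 0, 0, 0, 0])

```text
time_s: 2.9
ee_pos: [0.4603, -0.3371, 0.2265]
eef_rot: [-3.141, -0.002, 1.968]
force: [-0.3, 0.8, -0.5]
grip_width: 0.0696
grip_force: 0.0
```

```bash
python3 - <<'E'
from station import ctrl
import cv2,pickle
c=ctrl.camera("wrist");o=ctrl.get_obs();print(o["ee_pos"],o["eef_rot"]);pickle.dump(c,open("w.pkl","wb"))
cv2.imwrite("pics/w1.png",c["pixels"])
E
```

```text
[ 0.46037319 -0.33642625  0.22700826] [-3.14121885e+00 -9.90977839e-04  1.96867455e+00]
```

View pics/w1.png

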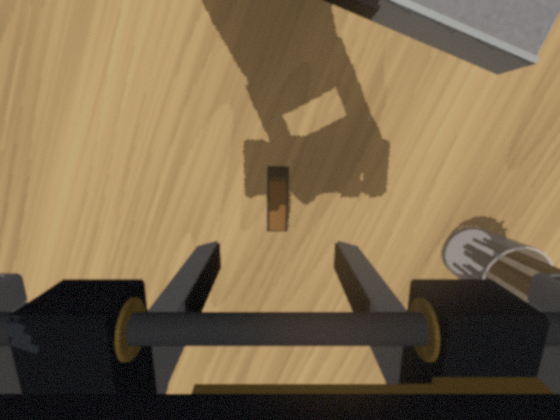

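The wrist view shows the rib at about (278,200), vertical in the image, so it lines up with the fingers. The tumbler is at (495,260), to the right. I'll turn this into a position.

```bash
python3 - <<'E'
import pickle,numpy as np,cv2,h
c=pickle.load(open("w.pkl","rb"));print(c["fx"],c["cx"],c["cy"],c["extrinsics"].round(3))
h.C["w"]=(c["fx"],c["cx"],c["cy"],c["extrinsics"])
for uv in ((267,168),(288,168),(268,231),(287,231),(277.5,200)): print(uv,h.ray("w",uv,.052).round(4))
print(h.proj("w",h.place([.461,-.3395,.396],[(10,28,52),(-10,28,52),(10,-28,52),(-10,-28,52),(0,-28,14)])).round(1))
cv2.imwrite("pics/w1c.png",cv2.resize(c["pixels"][150:250,230:330],None,fx=6,fy=6,interpolation=2))
E
```

```text
309.46308529244016 276.92828154377065 215.20274487202659 [[ 0.922 -0.375 -0.093  0.433]
 [ 0.386  0.895  0.224 -0.272]
 [-0.    -0.243  0.97   0.384]
 [ 0.     0.     0.     1.   ]]
(267, 168) [ 0.4348 -0.3046  0.052 ]
(288, 168) [ 0.4554 -0.296   0.052 ]
(268, 231) [ 0.4624 -0.369   0.052 ]
(287, 231) [ 0.482  -0.3607  0.052 ]
(277.5, 200) [ 0.4586 -0.3323  0.052 ]
[[286.3 181.4]
 [267.7 181.4]
 [285.9 231.2]
 [268.1 231.2]
 [277.  222.3]]
```

View pics/w1c.png

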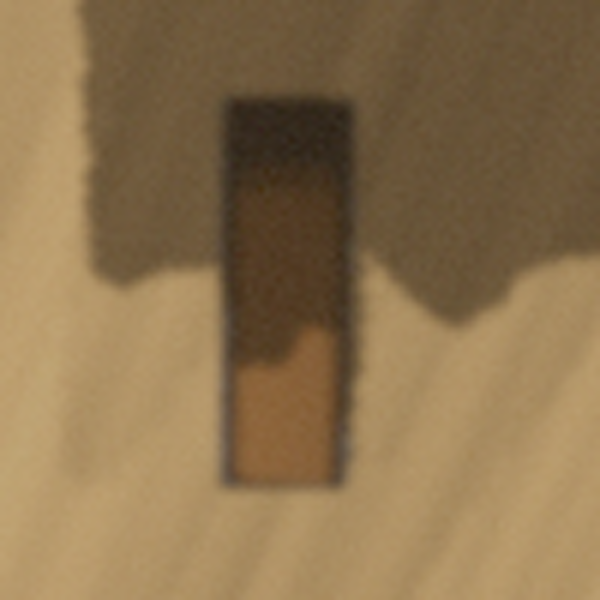

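The crop shows the rib top spanning rows 181–231 and columns 269–287. That matches the fitted pose to within 1 px, so I'll descend.

To row units: 0.037 m is 0.74, 0.027 m is 0.54.

Emit:
shift_gripper(deltas=[-0.06, 0, 0.74, 0, 0, 0, 0, 0, 0.74, 0, 0, 0, 0, 0, 0.74, 0, 0, 0, 0, 0, 0.74, 0, 0, 0, 0, 0, 0.54, 0, 0, 0, 0, 0, 0.2, 0, 0, 0, 0, 0, 0, 0, 0, 0, 0, 0, 0, 0, 0, 0])

```text
time_s: 3.75
ee_pos: [0.4624, -0.3398, 0.0441]
eef_rot: [3.141, 0.002, 1.969]
force: [0.4, -0.2, 0.0]
grip_width: 0.0696
grip_force: 0.0
```

```bash
python3 go.py 0.461 -0.3395 0.041 1.967
```

```text
at [ 0.4624 -0.3398  0.0441] [3.1407e+00 1.8000e-03 1.9693e+00] f [ 0.41 -0.19  0.01]
rot first: [0.0009 0.0018 0.0023] then trans [ 0.0008 -0.0012  0.0031]  trans in present axes [ 0.0009 -0.0012  0.0031]
```

To row units: 0.0025 m is 0.05, -0.001 m is -0.02.

Emit:
shift_gripper(deltas=[0, -0.02, 0.05, 0, 0, 0, 0, 0, 0, 0, 0, 0, 0, 0, 0, 0, 0, 0, 0, 0, 0, 0, 0, 0, 0, 0, 0, 0, 0, 0, 0, 0, 0, 0, 0, 0, 0, 0, 0, 0, 0, 0, 0, 0, 0, 0, 0, 0], finger_gap=0.005, grip_force=30)

```text
time_s: 4.55
ee_pos: [0.4609, -0.3402, 0.04]
eef_rot: [3.142, 0.0, 1.969]
force: [0.6, 0.7, -0.5]
grip_width: 0.0199
grip_force: 30.0
```

```bash
python3 go.py 0.461 -0.3395 0.041 1.967
```

```text
at [ 0.4609 -0.3402  0.04  ] [3.1416 0.     1.9687] f [ 0.55  0.7  -0.45]
rot first: [0.     0.     0.0017] then trans [ 0.0006  0.0004 -0.001 ]  trans in present axes [ 0.0006  0.0004 -0.001 ]
```

Emit:
shift_gripper(deltas=[0, 0, -0.4, 0, 0, 0, 0, 0, -0.8, 0, 0, 0, 0, 0, -0.8, 0, 0, 0, 0, 0, -0.6, 0, 0, 0])

```text
time_s: 4.95
ee_pos: [0.461, -0.3403, 0.1723]
eef_rot: [3.141, 0.001, 1.969]
force: [1.0, 0.3, -1.1]
grip_width: 0.02
grip_force: 30.0
```

```bash
# deck target: dock x +62,y -55
python3 -c "
from h import *
q=[.5489,-.005,.0447]
for X in (60,0,-82): print(X,place(q,[(X,-55,0)]))"
python3 go.py 0.6113 -0.0573 0.13 1.6155
```

```text
60 [[ 0.61129775 -0.05726395  0.        ]]
0 [[ 0.55135768 -0.05994506  0.        ]]
-82 [[ 0.46943959 -0.06360924  0.        ]]
at [ 0.461  -0.3403  0.1723] [3.1409e+00 1.4000e-03 1.9688e+00] f [ 0.97  0.28 -1.13]
rot first: [0.0009 0.0013 0.3533] then trans [0.276  0.1628 0.0423]  trans in present axes [0.2027 0.2482 0.0422]
```

Emit:
shift_gripper(deltas=[0, 0, 0, 0, 0, 0.4708, 0, 0, 0, 0, 0, 0.4712, 0, 0, 0, 0, 0, 0.4712, 0.69, 0.406, 0, 0, 0, 0, 0.69, 0.406, 0, 0, 0, 0, 0.69, 0.406, 0, 0, 0, 0, 0.69, 0.406, 0, 0, 0, 0, 0.69, 0.406, 0, 0, 0, 0, 0.69, 0.406, 0, 0, 0, 0, 0.69, 0.406, 0, 0, 0, 0])

```text
time_s: 5.95
ee_pos: [0.5925, -0.091, 0.1698]
eef_rot: [-3.141, -0.0, 1.615]
force: [0.1, 0.1, -0.6]
grip_width: 0.0199
grip_force: 30.0
```

Emit:
shift_gripper(deltas=[0.69, 0.406, 0, 0, 0, 0, 0, 0, 0.4, 0, 0, 0, 0, 0, 0.4, 0, 0, 0, 0, 0, 0, 0, 0, 0, 0, 0, 0, 0, 0, 0, 0, 0, 0, 0, 0, 0])

```text
time_s: 6.55
ee_pos: [0.6112, -0.0575, 0.1312]
eef_rot: [3.14, 0.0, 1.615]
force: [-0.1, 0.5, -1.8]
grip_width: 0.02
grip_force: 30.0
```

```bash
python3 go.py 0.6113 -0.0573 0.091 1.6155
python3 - <<'E'
from station import ctrl
import cv2
a=ctrl.camera("scene")["pixels"][120:270,180:360];b=ctrl.camera("side")["pixels"][170:290,185:325]
import numpy as np
m=np.zeros((600,800,3),np.uint8);m[:450,:540]=cv2.resize(a,(540,450),interpolation=2);m[300:540,540:800]=cv2.resize(b,(260,240),interpolation=2)
cv2.imwrite("pics/d.png",m)
E
```

```text
at [ 0.6112 -0.0575  0.1312] [3.1400e+00 3.0000e-04 1.6151e+00] f [-0.07  0.54 -1.77]
rot first: [ 0.0016  0.0003 -0.0004] then trans [0.0002 0.0001 0.0402]  trans in present axes [0.0002 0.0001 0.0402]
```

View pics/d.png

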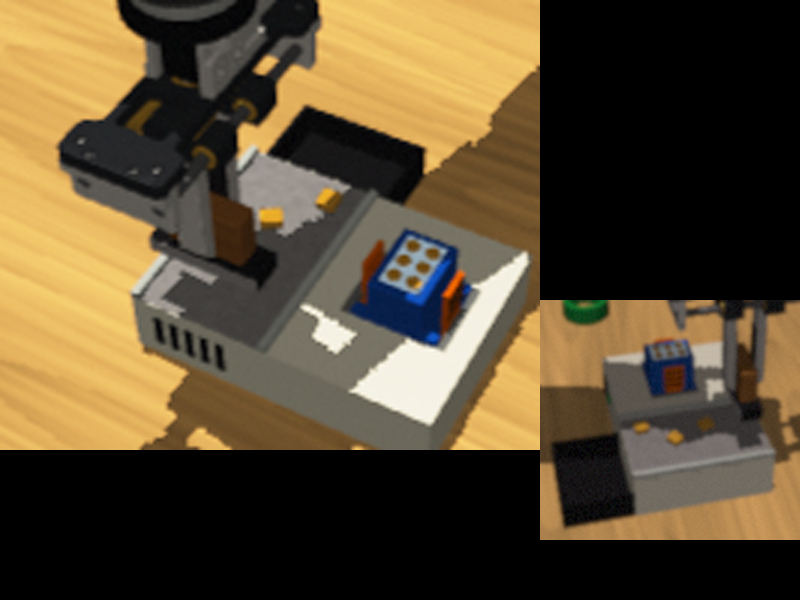

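The scraper hangs over the lane behind all three chips and inside the fences, so I'll lower it to the deck.

To row units: 0.02 m is 0.4, 0.015 m is 0.3.

Emit:
shift_gripper(deltas=[0, 0, 0.4, 0, 0, 0, 0, 0, 0.3, 0, 0, 0, 0, 0, 0.08, 0, 0, 0, 0, 0, 0, 0, 0, 0, 0, 0, 0, 0, 0, 0, 0, 0, 0, 0, 0, 0])

```text
time_s: 7.25
ee_pos: [0.6109, -0.0572, 0.0913]
eef_rot: [3.141, 0.0, 1.615]
force: [0.0, 1.1, -1.0]
grip_width: 0.0195
grip_force: 30.0
```

```bash
python3 go.py 0.4694 -0.0636 0.091 1.6155
```

```text
at [ 0.6109 -0.0572  0.0913] [3.1411e+00 1.0000e-04 1.6155e+00] f [ 0.05  1.05 -0.99]
rot first: [ 0.0005  0.0001 -0.    ] then trans [-1.000e-04 -1.417e-01  3.000e-04]  trans in present axes [-1.000e-04 -1.417e-01  2.000e-04]
```

To row units: -0.01 m is -0.2, 0.0003 m is 0.006.

Emit:
shift_gripper(deltas=[0, -0.2, 0.006, 0, 0, 0, 0, -0.2, 0, 0, 0, 0, 0, -0.2, 0, 0, 0, 0, 0, -0.2, 0, 0, 0, 0, 0, -0.2, 0, 0, 0, 0, 0, -0.2, 0, 0, 0, 0, 0, -0.2, 0, 0, 0, 0, 0, -0.2, 0, 0, 0, 0])

```text
time_s: 8.05
ee_pos: [0.5302, -0.0608, 0.0908]
eef_rot: [3.141, 0.0, 1.615]
force: [1.0, -0.6, -1.9]
grip_width: 0.0199
grip_force: 30.0
```

Emit:
shift_gripper(deltas=[0, -0.16, 0, 0, 0, 0, 0, -0.16, 0, 0, 0, 0, 0, -0.16, 0, 0, 0, 0, 0, -0.16, 0, 0, 0, 0, 0, -0.16, 0, 0, 0, 0, 0, -0.16, 0, 0, 0, 0, 0, -0.16, 0, 0, 0, 0, 0, -0.12, 0, 0, 0, 0, 0, 0, 0, 0, 0, 0, 0, 0, 0, 0, 0, 0])

```text
time_s: 9.05
ee_pos: [0.469, -0.0636, 0.0908]
eef_rot: [3.141, 0.0, 1.615]
force: [0.6, -0.3, -1.6]
grip_width: 0.0197
grip_force: 30.0
```

```bash
python3 go.py 0.4694 -0.0636 0.091 1.6155
python3 - <<'E'
from station import ctrl
import cv2,numpy as np
a=ctrl.camera("scene")["pixels"][110:260,200:360];b=ctrl.camera("side")["pixels"][200:300,180:320]
m=np.zeros((600,800,3),np.uint8);m[:300,:320]=cv2.resize(a,(320,300),interpolation=2);m[:400,240+0:800][:, :]=0
m[:300,:320]=cv2.resize(a,(320,300),interpolation=2);m[:329,330:790]=cv2.resize(b,(460,329),interpolation=2)
cv2.imwrite("pics/e.png",m)
E
```

```text
at [ 0.469  -0.0636  0.0908] [3.1412e+00 1.0000e-04 1.6154e+00] f [ 0.57 -0.28 -1.61]
rot first: [ 0.0004  0.0001 -0.0001] then trans [-0.      0.0004 -0.0002]  trans in present axes [-0.      0.0004 -0.0002]
```

View pics/e.png

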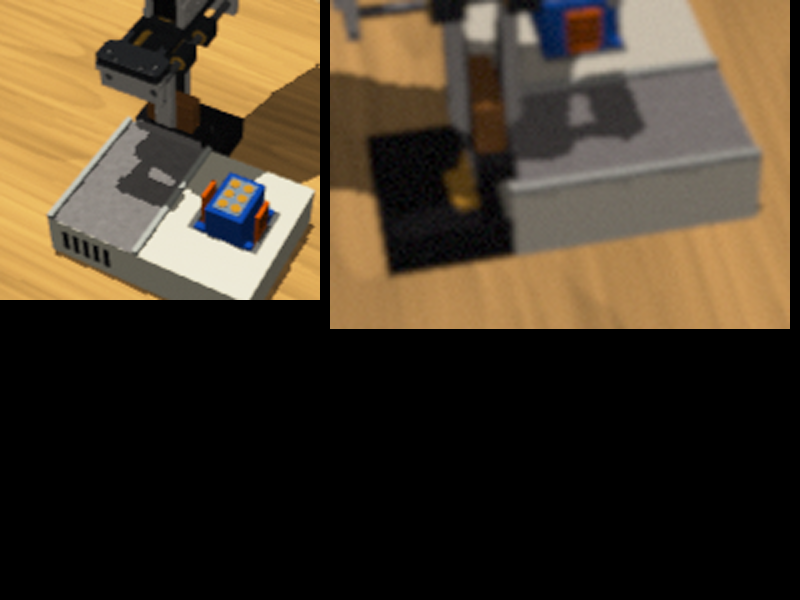

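The lane is empty, and the brass chips show in the tray at about crop (460,185). I'll lift the scraper, carry it back and stand it down.

Emit:
shift_gripper(deltas=[0, 0, -0.6, 0, 0, 0, 0, 0, -0.8, 0, 0, 0, -0.7, 0, 0, 0, 0, 0, -0.8, 0, 0, 0, 0, 0, -0.8, 0, 0, 0, 0, 0, -0.8, 0, 0, 0, 0, 0, -0.8, 0, 0, 0, 0, 0, -0.8, 0, 0, 0, 0, 0, -0.4, 0, 0, 0, 0, 0, 0, 0, 0, 0, 0, 0])

```text
time_s: 10.15
ee_pos: [0.48, -0.3204, 0.1601]
eef_rot: [-3.141, -0.0, 1.613]
force: [-0.2, 0.1, -0.8]
grip_width: 0.0197
grip_force: 30.0
```

```bash
python3 go.py 0.461 -0.32 0.041 1.6155
python3 - <<'E'
from station import ctrl
import cv2,numpy as np
a=ctrl.camera("scene")["pixels"][130:230,240:340];b=ctrl.camera("side")["pixels"][200:300,180:290]
m=np.zeros((400,800,3),np.uint8);m[:390,:390]=cv2.resize(a,(390,390),interpolation=2);m[:360,400:796]=cv2.resize(b,(396,360),interpolation=2)
m=np.clip(m.astype(float)*1.6,0,255).astype(np.uint8)
cv2.imwrite("pics/f.png",m)
E
```

```text
at [ 0.48   -0.3204  0.1601] [-3.1412e+00 -1.0000e-04  1.6130e+00] f [-0.24  0.07 -0.84]
rot first: [-0.0004 -0.0001 -0.0025] then trans [ 0.0013 -0.019   0.1191]  trans in present axes [ 0.0012 -0.0189  0.1191]
```

View pics/f.png

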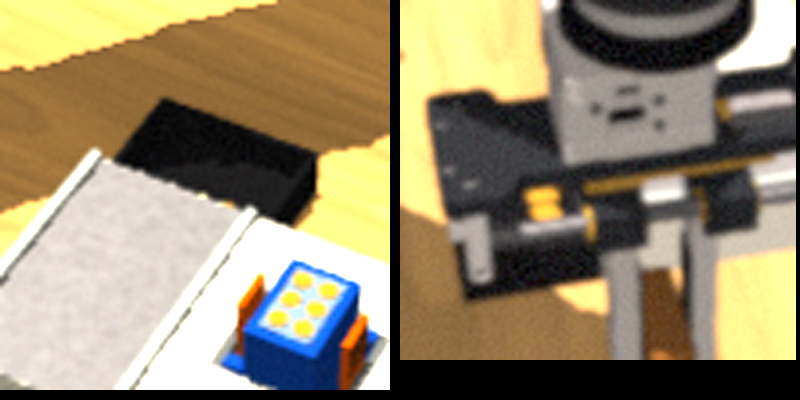

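The deck is clear. The arm hides part of the tray, but at least two chips are visible at crop (543,203). I'll put the scraper down and check the tray afterwards.

Emit:
shift_gripper(deltas=[0, 0, 0.8, 0, 0, 0, 0, 0, 0.8, 0, 0, 0, 0, 0, 0.5, 0, 0, 0, 0, 0, 0.2, 0, 0, 0, 0, 0, 0.08, 0, 0, 0, 0, 0, 0.014, 0, 0, 0, 0, 0, 0, 0, 0, 0, 0, 0, 0, 0, 0, 0, 0, 0, 0, 0, 0, 0])

```text
time_s: 11.15
ee_pos: [0.4806, -0.3185, 0.0417]
eef_rot: [3.141, 0.001, 1.615]
force: [0.3, 0.3, -0.6]
grip_width: 0.0196
grip_force: 30.0
```

Emit:
shift_gripper(deltas=[0, 0, 0, 0, 0, 0, 0, 0, 0, 0, 0, 0, 0, 0, 0, 0, 0, 0, 0, 0, 0, 0, 0, 0, 0, 0, 0, 0, 0, 0, 0, 0, 0, 0, 0, 0], finger_gap=0.05)

```text
time_s: 11.75
ee_pos: [0.4803, -0.3183, 0.041]
eef_rot: [3.142, 0.0, 1.615]
force: [0.7, 0.3, 0.0]
grip_width: 0.0502
grip_force: 0.0
```

Emit:
shift_gripper(deltas=[0, 0, -0.4, 0, 0, 0, 0, 0, -0.8, 0, 0, 0, 0, 0, -0.8, 0, 0, 0, 0, 0, -0.8, 0, 0, 0, 0, 0, -0.4, 0, 0, 0, 0, 0, 0, 0, 0, 0, 0, 0, 0, 0, 0, 0], finger_gap=0.076)

```text
time_s: 12.45
ee_pos: [0.4801, -0.3181, 0.2002]
eef_rot: [-3.141, -0.0, 1.615]
force: [-0.9, 0.4, -0.3]
grip_width: 0.0761
grip_force: 0.0
```

```bash
python3 -c "
from h import *
print(place([.5489,-.005,.0447],[(0,60,0)]))"
python3 go.py 0.5462 0.0549 0.2 3.1863;python3 go.py 0.5462 0.0549 0.2 0.0447
```

```text
[[0.54621889 0.05494007 0.        ]]
at [ 0.4801 -0.3181  0.2002] [-3.1412e+00 -3.0000e-04  1.6155e+00] f [-0.87  0.41 -0.3 ]
rot first: [-1.0000e-04 -6.0000e-04 -1.5708e+00] then trans [-8.270e-02  3.697e-01  2.000e-04]  trans in present axes [3.697e-01 8.270e-02 3.000e-04]
at [ 0.4801 -0.3181  0.2002] [-3.1412e+00 -3.0000e-04  1.6155e+00] f [-0.87  0.41 -0.3 ]
rot first: [-6.0000e-04  1.0000e-04  1.5708e+00] then trans [ 8.270e-02 -3.697e-01  2.000e-04]  trans in present axes [3.697e-01 8.270e-02 3.000e-04]
```

Emit:
shift_gripper(deltas=[0.822, 0.184, 0, 0, 0, 0, 0.822, 0.184, 0, 0, 0, 0, 0.822, 0.184, 0, 0, 0, 0, 0.822, 0.184, 0, 0, 0, 0, 0.822, 0.184, 0, 0, 0, 0, 0.822, 0.184, 0, 0, 0, 0, 0.822, 0.184, 0, 0, 0, 0, 0.822, 0.184, 0, 0, 0, 0, 0.822, 0.184, 0, 0, 0, 0])

```text
time_s: 13.35
ee_pos: [0.5459, 0.0567, 0.1991]
eef_rot: [-3.139, 0.0, 1.616]
force: [0.1, -0.3, -0.5]
grip_width: 0.0762
grip_force: 0.0
```

Emit:
shift_gripper(deltas=[0, 0, 0, 0, 0, -0.5712, 0, 0, 0, 0, 0, -0.5712, 0, 0, 0, 0, 0, -0.5712, 0, 0, 0, 0, 0, -0.5712, 0, 0, 0, 0, 0, -0.5712, 0, 0, 0, 0, 0, -0.5712, 0, 0, 0, 0, 0, -0.5712, 0, 0, 0, 0, 0, -0.5712, 0, 0, 0, 0, 0, -0.5712, 0, 0, 0, 0, 0, -0.5712])

```text
time_s: 14.35
ee_pos: [0.5459, 0.0549, 0.1989]
eef_rot: [-3.141, -0.003, 3.049]
force: [-0.6, -0.3, -0.3]
grip_width: 0.076
grip_force: 0.0
```

Emit:
shift_gripper(deltas=[0, 0, 0, 0, 0, -0.5712, 0, 0, 0, 0, 0, 0, 0, 0, 0, 0, 0, 0, 0, 0, 0, 0, 0, 0])

```text
time_s: 14.75
ee_pos: [0.5463, 0.055, 0.2003]
eef_rot: [3.142, -0.001, -3.1]
force: [-0.4, -0.3, -0.3]
grip_width: 0.0756
grip_force: 0.0
```

```bash
python3 go.py 0.5462 0.0549 0.075 3.1863
python3 - <<'E'
from station import ctrl
import cv2,numpy as np,pickle
w=ctrl.camera("wrist");pickle.dump(w,open("w2.pkl","wb"))
b=ctrl.camera("side")["pixels"]
m=np.zeros((600,800,3),np.uint8);m[:420,:560]=w["pixels"];m[:220,565:800]=np.clip(cv2.resize(b[220:300,185:270],(235,220),interpolation=2)*1.6,0,255)
m[240:480,565:798]=cv2.resize(b[320:400,210:288],(233,240),interpolation=2)
cv2.imwrite("pics/g.png",m)
E
```

```text
at [0.5463 0.055  0.2003] [ 3.1416e+00 -1.0000e-03 -3.1003e+00] f [-0.41 -0.25 -0.3 ]
rot first: [ 0.     -0.001  -0.0034] then trans [ 1.000e-04 -1.000e-04  1.253e-01]  trans in present axes [-0.000e+00 -1.000e-04  1.253e-01]
```

View pics/g.png

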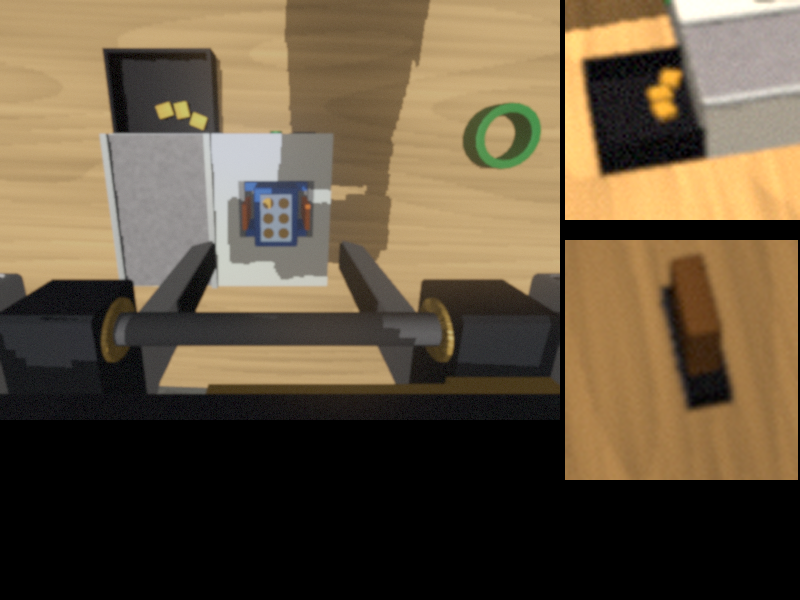

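The wrist view shows all three chips flat in the tray at (164,110), (181,110) and (198,121). The cassette top is centred at (277,218), between the fingers, and the scraper is standing upright. I'll descend around the catches and pinch.

To row units: 0.035 m is 0.7, 0.03 m is 0.6, -0.003 rad is -0.012.

Emit:
shift_gripper(deltas=[0, 0, 0.7, 0, 0, -0.012, 0, 0, 0.7, 0, 0, 0, 0, 0, 0.6, 0, 0, 0, 0, 0, 0.3, 0, 0, 0, 0, 0, 0.2, 0, 0, 0, 0, 0, 0, 0, 0, 0, 0, 0, 0, 0, 0, 0])

```text
time_s: 15.55
ee_pos: [0.5469, 0.055, 0.0767]
eef_rot: [-3.142, 0.001, -3.094]
force: [0.1, 0.4, 0.2]
grip_width: 0.0757
grip_force: 0.0
```

```bash
python3 go.py 0.5462 0.0549 0.075 3.1863
```

```text
at [0.5469 0.055  0.0767] [-3.1415e+00  1.0000e-03 -3.0943e+00] f [0.06 0.37 0.25]
rot first: [-0.      0.001   0.0026] then trans [ 0.0007 -0.0001  0.0017]  trans in present axes [ 0.0007 -0.0001  0.0017]
```

Emit:
shift_gripper(deltas=[0, 0, 0, 0, 0, 0, 0, 0, 0, 0, 0, 0, 0, 0, 0, 0, 0, 0, 0, 0, 0, 0, 0, 0, 0, 0, 0, 0, 0, 0, 0, 0, 0, 0, 0, 0, 0, 0, 0, 0, 0, 0, 0, 0, 0, 0, 0, 0], finger_gap=0.03, grip_force=35)

```text
time_s: 16.35
ee_pos: [0.5471, 0.0548, 0.0774]
eef_rot: [-3.141, 0.002, -3.094]
force: [-3.4, -1.3, 12.3]
grip_width: 0.0473
grip_force: 35.1
```

```bash
python3 go.py 0.5462 0.0549 0.075 3.1863
```

```text
at [0.5471 0.0548 0.0774] [-3.1413e+00  1.9000e-03 -3.0939e+00] f [-3.43 -1.32 12.31]
rot first: [-0.0003  0.0019  0.003 ] then trans [0.0009 0.0001 0.0024]  trans in present axes [0.0009 0.0001 0.0024]
```

The opening reads 47 mm, 3 mm tighter than the full pinch, and there is an upward load of 12 N. I'll ease the grip and see if that clears it.

Emit:
shift_gripper(deltas=[0, 0, 0, 0, 0, 0, 0, 0, 0, 0, 0, 0, 0, 0, 0, 0, 0, 0, 0, 0, 0, 0, 0, 0], finger_gap=0.03, grip_force=20)

```text
time_s: 16.75
ee_pos: [0.5471, 0.0548, 0.0771]
eef_rot: [-3.141, 0.002, -3.094]
force: [-0.9, -1.8, 8.9]
grip_width: 0.0482
grip_force: 20.0
```

Emit:
shift_gripper(deltas=[0, 0, -0.03, 0, 0, 0, 0, 0, 0, 0, 0, 0, 0, 0, 0, 0, 0, 0, 0, 0, 0, 0, 0, 0])

```text
time_s: 17.15
ee_pos: [0.5465, 0.0548, 0.0774]
eef_rot: [-3.141, -0.0, -3.094]
force: [0.3, -2.3, -0.0]
grip_width: 0.0484
grip_force: 20.0
```

```bash
python3 go.py 0.5462 0.0549 0.075 3.1863
```

```text
at [0.5465 0.0548 0.0774] [-3.1414e+00 -2.0000e-04 -3.0940e+00] f [ 0.32 -2.27 -0.01]
rot first: [-0.0002 -0.0002  0.0029] then trans [0.0003 0.0001 0.0024]  trans in present axes [0.0003 0.0001 0.0024]
```

The opening follows the grip force, so the stop is soft, and the load is now gone. I'll lift slowly.

To row units: -0.004 m is -0.08, -0.003 m is -0.06.

Emit:
shift_gripper(deltas=[0, 0, 0, 0, 0, 0, 0, 0, -0.06, 0, 0, 0, 0, 0, -0.08, 0, 0, 0, 0, 0, -0.08, 0, 0, 0, 0, 0, -0.08, 0, 0, 0, 0, 0, 0, 0, 0, 0, 0, 0, 0, 0, 0, 0, 0, 0, 0, 0, 0, 0], finger_gap=0.03, grip_force=24)

```text
time_s: 17.95
ee_pos: [0.5467, 0.0549, 0.0927]
eef_rot: [-3.141, 0.001, -3.094]
force: [-0.2, -5.2, -0.1]
grip_width: 0.0482
grip_force: 24.0
```

```bash
python3 go.py 0.5462 0.0549 0.2 3.1863
```

```text
at [0.5467 0.0549 0.0927] [-3.1415e+00  7.0000e-04 -3.0939e+00] f [-0.15 -5.19 -0.06]
rot first: [-0.0001  0.0007  0.003 ] then trans [ 0.0005  0.     -0.1073]  trans in present axes [ 0.0004  0.     -0.1073]
```

```bash
cat > blue.py <<'E'
from station import ctrl
import cv2,numpy as np
from h import *
def m(p):
    k=cv2.cvtColor(p,cv2.COLOR_BGR2HSV); k=cv2.inRange(k,(105,150,60),(125,255,255)); k[:, :170]=0;k[:130]=0;k[280:]=0
    v,u=np.nonzero(k); return len(u),u.min(),u.max(),v.min(),v.max()
for n in ("scene","side"):
    print(n,"start",m(cv2.imread(f"pics/{n}0.png")),"now",m(ctrl.camera(n)["pixels"]))
q=[.5489,-.005,.0447]
for dz in (0,15,60): print(dz,[proj(n,place(q,[(28,80,85+dz),(28,40,10+dz)])).round(1).tolist() for n in C])
E
```

Emit:
shift_gripper(deltas=[0, -0.012, 0, 0, 0, 0, 0, 0, 0, 0, 0, 0, 0, 0, 0, 0, 0, 0])

```text
time_s: 18.25
ee_pos: [0.5464, 0.0546, 0.0923]
eef_rot: [3.141, -0.0, -3.094]
force: [0.2, 0.5, -3.0]
grip_width: 0.0475
grip_force: 24.0
```

```bash
python3 blue.py
```

```text
scene start (285, np.int64(297), np.int64(336), np.int64(197), np.int64(234)) now (555, np.int64(298), np.int64(336), np.int64(192), np.int64(234))
side start (202, np.int64(242), np.int64(267), np.int64(194), np.int64(216)) now (239, np.int64(242), np.int64(267), np.int64(191), np.int64(216))
0 [[[320.6, 221.8], [301.3, 238.2]], [[264.0, 188.1], [267.8, 224.1]]]
15 [[[321.0, 216.6], [301.4, 233.7]], [[264.0, 182.6], [267.9, 219.0]]]
60 [[[322.1, 200.4], [301.7, 219.3]], [[264.0, 165.7], [268.0, 203.1]]]
```

Blue top edge is 5 px higher, which matches about 15 mm of lift, and the load is −3 N (the cassette's weight). So it is rising, and I'll continue.

Careful with the scale: shifts go in shares of 50 mm and turns go in units of 0.25 rad. That gives: -0.006 m is -0.12, -0.004 m is -0.08.

Emit:
shift_gripper(deltas=[0, 0, -0.08, 0, 0, 0, 0, 0, -0.12, 0, 0, 0, 0, 0, -0.12, 0, 0, 0, 0, 0, -0.12, 0, 0, 0, 0, 0, -0.12, 0, 0, 0, 0, 0, -0.12, 0, 0, 0, 0, 0, -0.12, 0, 0, 0])

```text
time_s: 19.05
ee_pos: [0.5465, 0.0544, 0.133]
eef_rot: [3.142, 0.0, -3.094]
force: [-0.5, -0.1, -1.2]
grip_width: 0.0481
grip_force: 24.0
```

Emit:
shift_gripper(deltas=[0, 0, -0.2, 0, 0, 0, 0, 0, -0.2, 0, 0, 0, 0, 0, -0.2, 0, 0, 0, 0, 0, -0.2, 0, 0, 0, 0, 0, -0.1, 0, 0, 0, 0, 0, 0, 0, 0, 0, 0, 0, 0, 0, 0, 0, 0, 0, 0, 0, 0, 0, 0, 0, 0, 0, 0, 0, 0, 0, 0, 0, 0, 0])

```text
time_s: 20.05
ee_pos: [0.5464, 0.0544, 0.1772]
eef_rot: [-3.142, -0.001, -3.094]
force: [0.2, -0.7, -0.9]
grip_width: 0.0478
grip_force: 24.0
```

```bash
python3 blue.py
python3 - <<'E'
import cv2,numpy as np
from station import ctrl
from h import *
for n in ("scene","side"):
    p=ctrl.camera(n)["pixels"]; k=cv2.inRange(cv2.cvtColor(p,cv2.COLOR_BGR2HSV),(105,150,60),(125,255,255));k[:, :170]=0;k[:130]=0;k[280:]=0
    # lowest blue at each column, and predicted underside corners for 85 mm lift
    u=np.nonzero(k.any(0))[0]; print(n,[(int(c),int(np.nonzero(k[:,c])[0].max())) for c in u[::3]])
    print(proj(n,place([.5489,-.005,.0447],[(x,y,10+86) for x in(-28,28) for y in(29,91)])).round(0).tolist())
E
```

```text
scene start (285, np.int64(297), np.int64(336), np.int64(197), np.int64(234)) now (958, np.int64(298), np.int64(339), np.int64(160), np.int64(213))
side start (202, np.int64(242), np.int64(267), np.int64(194), np.int64(216)) now (326, np.int64(240), np.int64(267), np.int64(155), np.int64(192))
0 [[[320.6, 221.8], [301.3, 238.2]], [[264.0, 188.1], [267.8, 224.1]]]
15 [[[321.0, 216.6], [301.4, 233.7]], [[264.0, 182.6], [267.9, 219.0]]]
60 [[[322.1, 200.4], [301.7, 219.3]], [[264.0, 165.7], [268.0, 203.1]]]
scene [(298, 202), (301, 203), (304, 204), (307, 206), (310, 207), (313, 208), (316, 210), (319, 211), (322, 212), (325, 213), (328, 211), (331, 164), (337, 196)]
[[310.0, 190.0], [339.0, 201.0], [297.0, 208.0], [326.0, 220.0]]
side [(241, 159), (244, 189), (247, 189), (250, 189), (253, 188), (256, 188), (259, 187), (262, 187), (265, 179)]
[[245.0, 199.0], [239.0, 185.0], [269.0, 196.0], [263.0, 182.0]]
```

The lower edge of the cassette is about 100 mm up (underside about 6 cm above the deck). Its slope matches the predicted level edge, and the pose is steady. Handing in.

Emit:
shift_gripper(deltas=[0, 0, 0, 0, 0, 0, 0, 0, 0, 0, 0, 0, 0, 0, 0, 0, 0, 0])

```text
time_s: 20.55
ee_pos: [0.5465, 0.0544, 0.1774]
eef_rot: [-3.142, 0.0, -3.094]
force: [0.1, 0.9, -1.2]
grip_width: 0.0484
grip_force: 24.0
```

```bash
python3 -c "
from station import ctrl
print(ctrl.hand_in())"
```

```text
the job is handed in; nothing more can be done
None
```

I handed the job in at about 20.5 s (no verdict came back): all three chips lie in the tray, the scraper stands let go on the bench, and the cassette is held level by its pinched catches about 6 cm above the deck.

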